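# Empty the stamp case and latch its cover

### The job

Get the clay stamps out for the class: swing the case's latch fully open, work every stamp out of its tight cutout by the handle with small wiggles and put it in the wooden tray, standing or lying. Then lower the cover plate over the case's two pins until it lies flush and turn the latch fully closed over it. Leave the jar and the rib where they are.

Things in the scene. Friction and masses are not known exactly. Their poses are not given: they have to be found in the camera images.
- case: fixed wooden stamp case, a block 156 x 156 x 56 mm; origin at the centre of its underside, z up, x roughly away from the robot. In its top, four square cutouts 46 mm deep at x, y = +-35, +-35 mm; a sprung rubber pad in each presses on the stamp with about 10 N, so that it comes out stiffly (10 to 25 N straight up, less with wiggling) until its foot is above the top
- case_seat (a point): centre of the case's top face, 56 mm above the table, axes as the case; the cover's origin comes here when the cover is home. Two fixed steel locating pins, 10 mm in diameter with tapered tips, stand at x = 0, y = +-66 mm and rise 21 mm above this face
- latch (a joint): quarter-turn latch, angle about vertical: 0 = closed stop (lever to case -x, tongue to case +x, 15 mm in over the case's edge, 11 mm above its bare top and so in the way of the cover; 3 mm above the cover when that is home), 1.571 = open stop (counter-clockwise from above: lever to case -y, tongue clear). Starts at 0 to 0.35, takes 2 to 3 N at the knob, stays where left
- latch_axis (a point): point on the latch's vertical turning axis, at the lever's underside, 67 mm above the table, at x = -98 mm, y = 0 of the case, over the latch's fixed post of 26 mm diameter; axes as the case
- latch_knob (a point): middle of the latch's upright round wooden knob, 18 mm in diameter and 36 mm tall (77 to 113 mm above the table), on the lever 60 mm from the turning axis and rigid with it, so a gripper that holds it turns along with the lever
- cover: loose plywood cover, 156 x 156 x 8 mm, 0.3 kg; origin at the centre of its underside, z up. Two 13 mm holes at x = 0, y = +-66 mm. On top a wooden grip bar along y: 80 mm long, 14 mm wide, spanning 24 to 40 mm above the underside, on two feet at y = +-30 mm. Fits the pins either way round. Starts on the table right of the pail, bar up
- pail: fixed open plastic pail of slip water, about 250 mm across and 190 mm tall, standing between the case (on its left) and the tray and cover (on its right); carry things over it clear of its rim. Origin near the centre of its underside
- tray: fixed open wooden tray, outside 130 (x) x 170 (y) x 28 mm, walls and floor 5 mm; origin at the centre of its underside. On the table right of the pail; it and the cover may have changed places
- stamp0: wooden clay stamp, about 0.12 kg, 102 mm long: square foot 38 x 38 x 46 mm, above it a round handle 22 mm in diameter, 56 mm long. Origin at the centre of the foot's underside, z along the handle. If present (else None) it starts upright in the near right cutout (case x, y = -35, -35 mm), its whole foot sunk in, underside 10 mm above the table
- stamp1: wooden clay stamp, about 0.12 kg, 102 mm long: square foot 38 x 38 x 46 mm, above it a round handle 22 mm in diameter, 56 mm long. Origin at the centre of the foot's underside, z along the handle. If present (else None) it starts upright in the near left cutout (case x, y = -35, 35 mm), its whole foot sunk in, underside 10 mm above the table
- stamp2: wooden clay stamp, about 0.12 kg, 102 mm long: square foot 38 x 38 x 46 mm, above it a round handle 22 mm in diameter, 56 mm long. Origin at the centre of the foot's underside, z along the handle. If present (else None) it starts upright in the far right cutout (case x, y = 35, -35 mm), its whole foot sunk in, underside 10 mm above the table
- stamp3: wooden clay stamp, about 0.12 kg, 102 mm long: square foot 38 x 38 x 46 mm, above it a round handle 22 mm in diameter, 56 mm long. Origin at the centre of the foot's underside, z along the handle. If present (else None) it starts upright in the far left cutout (case x, y = 35, 35 mm), its whole foot sunk in, underside 10 mm above the table
- slip_jar: closed glass jar, 63 mm diameter, 94 mm tall; a bystander to be left where it is; origin at the centre of its underside
- wood_rib: kidney-shaped wooden rib, 116 x 46 x 8 mm, lying flat; a bystander to be left where it is; origin at the centre of its underside
There are look-alikes about, which are no part of the job. What is shaped like the stamp0 but orange or red is not meant.

How it is judged:
By the outcome, as a careful person would: the job done as asked, in the order asked, and still so for the second after the job is handed in, with the robot touching nothing.
Of stamp0, stamp1, stamp2, stamp3 only 2 to 4 are there at a start; the rules pass over those that are not, and their reading is None.
At some moment in a run one of cover, stamp0, stamp1, stamp2, stamp3 may be knocked a few centimetres aside while the robot is not near it.
It also fails if it takes over 210 s, if anything falls off the work surface, if the arm or the gripper's body presses on something with over 40 N, if the wrist force passes 120 N, or if a joint passes its speed limit or range.

### The arm

A 7-joint arm with a two-finger parallel gripper is mounted at the origin on the work surface; the furniture and walls round the work are solid. World frame = base frame: x ahead of the robot, y to its left, z up, the work surface at z = 0. Lengths are in m, angles in rad, forces in N, time in s.
With the tool pointing down it reaches from about 0.4 to 0.9 m from the base axis. Payload 5.6 kg.
Tool frame: the origin (TCP) lies at the very end of the fingers, on their centre line; the grasp point (between the pads) lies 19 mm behind it; z points along the fingers, y is the line along which they close (so a half turn about z gives the same grasp; the last joint's range is limited). The gripper opens to 92 mm and grips with 3 to 60 N. Pads are 20 mm wide; open, the fingers measure 128 mm over their backs; the gripper's body (75 mm by 189 mm) begins 69 mm behind the grasp point.
Start: joints at [1.296, 0.468, -0.012, 1.603, 0.006, 1.071, -0.056], TCP at [0.149, -0.633, 0.215] pointing down, gripper open.
Joint ranges: [-2.53, 2.53], [-0.31, 2.02], [-1.57, 1.55], [0.28, 2.44], [-1.29, 4.43], [0.15, 1.84], [-2.92, 2.92]. Speed limits (rad/s): [2.57, 2.57, 3.14, 3.14, 3.14, 3.14, 3.14].

### API

Orientations are given as a unit quaternion [x, y, z, w].
In Python, from rig import bot gives the robot as it stands.
- The arm moves only by the shell command python3 -m jog 'ROWS' [OPENING] [FORCE]. ROWS is JSON, a list of rows, each an object with "travel": the shift along the tool's x, y, z in units of 25 cm (1.0 is 25 cm), a list of three; "dr": the turn, a rotation vector about the tool's x, y, z in units of pi rad (1.0 is pi rad), a list of three. In form: [{"travel": [tx, ty, tz], "dr": [ax, ay, az]}, ...]. A call has 1 to 5 rows; each row shifts and turns the commanded pose from where the row before left it, along the tool's axes as they then stand; what a row does not reach is not made up. A row lasts 1/8 s, in which the tool goes at most 62.5 mm and 10.7 degrees, less where a joint would pass 70% of its speed; a pose out of reach is approached as far as the arm can. A call with a number of a shift or a turn outside -1 to 1 is refused whole. A call with a gripper value outside its range is refused whole. OPENING is the finger opening in mm, from 0 to 91.9, set as the call begins (- or left out, the last holds). The fingers move at their own pace and stop on an object; FORCE is the grip in N (left out, the last holds). Time passes only in rows, so rows that do not move let the fingers close. It gives the time, the measured TCP pose, the force, the opening and the grip force at its end, in the units of the state.
- bot.observe(): the state, without advancing time (a new reading comes with each control period).
- bot.grab_frame(name): name is "scene" or "top"; returns a dict with "image" (384x512x3 uint8, blue, green, red), "fov_y" (degrees; the focal length in pixels is half the picture's height over the tangent of half this angle, whatever the lens; pixels are square), "cx", "cy" (the principal point, pixels), "R" (3x3) and "t" (3): a world point X has camera coordinates R X + t. Camera axes: x right, y down, z forward; pixel columns grow to the right and rows downward; lengths in m; the calibration is good to about 2 mm. A picture is of the moment at which its call begins. There is no depth.
- bot.finish_job(): hands the job in; it is judged then, once.
The state is a dict: "time": time; "joint_positions": joint angles; "joint_vel": joint speeds; "tau": joint torques, N m; "position": TCP position; "ee_rot": TCP orientation; "wrist_force": force on the tool from outside, world axes, zero at the start; "ft_torque": the same for the moment, N m; "gripper_width": opening from 0.0 (shut) to 1.0 (fully open); "gripper_force": force on a finger pad.
Only numpy, scipy, OpenCV 4.12 (cv2) and the standard library are available. Lean on these libraries where they do the work, as an engineer would, in place of code of your own. Each camera call takes 0.05 s, during which the arm holds its last target. There are 200 camera calls.

## Working session

There is one attempt and no reset: what is moved stays moved. The work goes in short steps, Python scripts to look and compute and a shell command to move; the robot and the scene stay as the last step left them, time stands still between calls to the robot, and variables do not carry over. Pictures are saved under pics/ and viewed, at most 14 in all, crops included, and the job is handed in when it is done.

```bash
ls; mkdir -p pics
python3 - <<'E'
from rig import bot
import cv2
s=bot.observe(); print(s)
for n in("scene","top"):
    f=bot.grab_frame(n); cv2.imwrite(f"pics/{n}0.png",cv2.resize(f["image"],(800,600))); print(n,f["fov_y"],f["cx"],f["cy"],f["R"],f["t"])
E
```

```text
pics
{'time': 0.0, 'joint_positions': array([ 1.2960114 ,  0.46840506, -0.01160037,  1.60359893,  0.0059761 ,
        1.07140905, -0.05626345]), 'joint_vel': array([-0.00112409,  0.00203133, -0.00061506,  0.00158444, -0.00166847,
        0.00133613, -0.00073226]), 'tau': array([-6.14440214e-04, -5.20582902e+01, -1.26717228e-02, -2.43753701e+01,
       -5.66592347e-02,  1.70885510e-02,  1.45742565e-04]), 'position': array([ 0.14911863, -0.63206883,  0.21363248]), 'ee_rot': array([ 9.93293967e-01,  1.15612705e-01, -1.54955168e-04, -8.79332883e-04]), 'wrist_force': array([0.31568002, 0.05767969, 0.01199451]), 'ft_torque': array([ 0.05826729,  0.04107206, -0.04474739]), 'gripper_force': 0.0, 'gripper_width': 1.0002106244162399}
scene 55.24272822635901 256.53705357244684 193.76226564426875 [[-0.30336414 -0.95280291 -0.01169681]
 [-0.83176797  0.27077679 -0.48460498]
 [ 0.46490025 -0.13728274 -0.8746549 ]] [0.27229478 0.46374524 0.92239884]
top 43.53544933171578 254.31234857677086 190.21339683222482 [[-2.92995103e-02 -9.99570323e-01 -8.40998047e-04]
 [-9.86454372e-01  2.90508856e-02 -1.61442928e-01]
 [ 1.61397991e-01 -3.90059252e-03 -9.86881692e-01]] [0.10814372 0.53589832 1.6507769 ]
```

View pics/scene0.png

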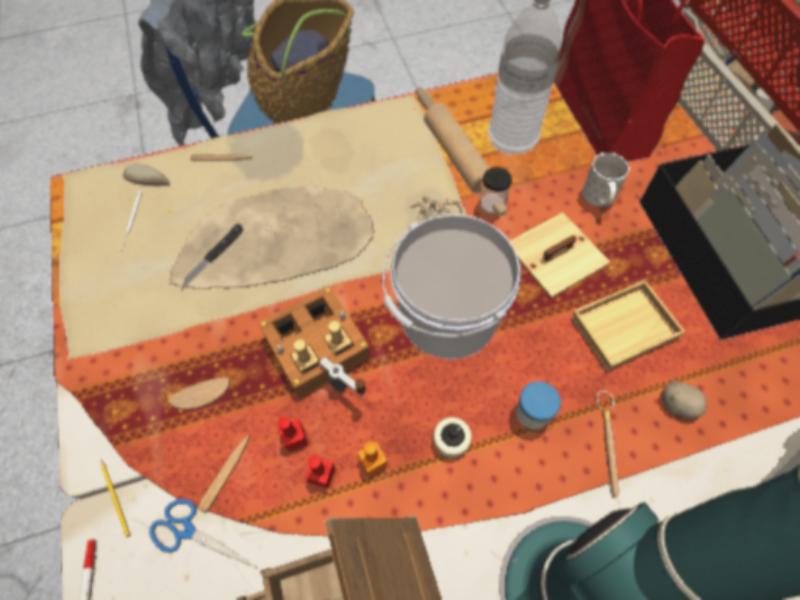

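View pics/top0.png

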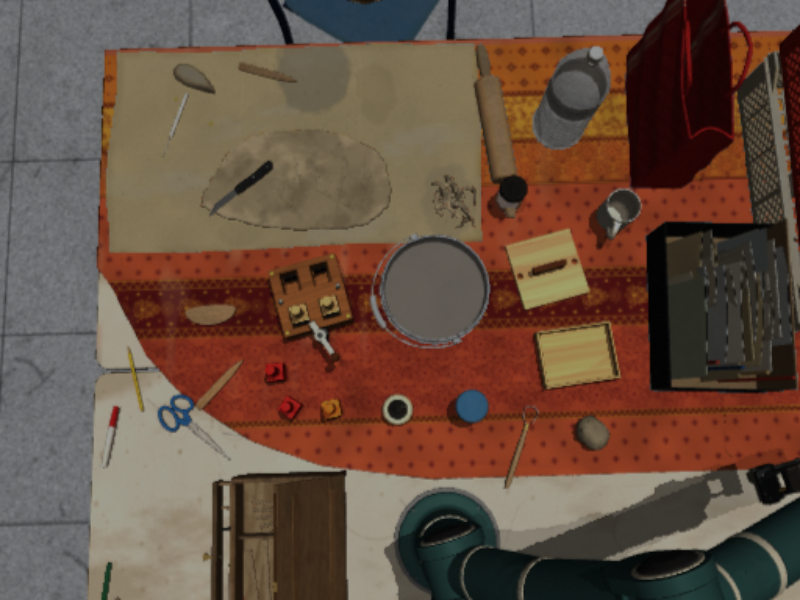

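Scene: two stamps stand in the near cutouts at top px (298,313) and (328,305), and the far cutouts are empty. The look-alikes are red at (275,372) and (290,407) and orange at (331,408), all lying outside the case. The cover is at (548,268), the tray at (578,355), the pail at (435,290), and the latch knob is near (330,357). I choose the two wooden stamps in the case and check them in a close crop.

```bash
cat > h.py <<'E'
from rig import bot
import cv2, numpy as np
from scipy.spatial.transform import Rotation as Ro
def cam(n):
    f=bot.grab_frame(n); f["f"]=192/np.tan(np.radians(f["fov_y"]/2)); return f
def ray(f,u,v,z):
    d=f["R"].T@np.array([(u-f["cx"])/f["f"],(v-f["cy"])/f["f"],1]); c=-f["R"].T@f["t"]
    return c+d*(z-c[2])/d[2]
def proj(f,X):
    p=np.asarray(X)@f["R"].T+f["t"]; return np.stack([f["cx"]+f["f"]*p[...,0]/p[...,2],f["cy"]+f["f"]*p[...,1]/p[...,2]],-1)
def crop(f,u0,v0,w,h,s):
    return cv2.resize(f["image"][v0:v0+h,u0:u0+w],None,fx=s,fy=s,interpolation=cv2.INTER_CUBIC)
def grid(im,u0,v0,s,step=10):
    for u in range(-(-u0//step)*step,u0+im.shape[1]//s,step): cv2.putText(im,str(u),((u-u0)*s,10),0,.35,(255,255,255),1); cv2.line(im,((u-u0)*s,12),((u-u0)*s,18),(255,255,255),1)
    for v in range(-(-v0//step)*step,v0+im.shape[0]//s,step): cv2.putText(im,str(v),(0,(v-v0)*s+4),0,.35,(255,255,255),1)
    return im
def pose():
    s=bot.observe(); R=Ro.from_quat(s["ee_rot"]); return s,np.array(s["position"]),R
def delta(target,yaw=None):
    """print tool-frame travel (units of .25m) to a TCP target, tool held; and turn to pointing down with tool x at yaw"""
    s,p,R=pose()
    out=R.inv().apply(np.array(target)-p)/.25
    print("t",round(float(s["time"]),2),"pos",p.round(4),"x-yaw",np.degrees(np.arctan2(*R.as_matrix()[[1,0],0])).round(2),"tilt",R.as_matrix()[:2,2].round(4),"F",np.round(s["wrist_force"],1))
    print("travel",out.round(4))
    if yaw is not None:
        y=np.radians(yaw); T=Ro.from_matrix(np.array([[np.cos(y),np.sin(y),0],[np.sin(y),-np.cos(y),0],[0,0,-1]]))
        print("dr",((R.inv()*T).as_rotvec()/np.pi).round(4))
E
python3 - <<'E'
from h import *
f=cam("top"); g=cam("scene")
a=grid(crop(f,165,155,66,85,6),165,155,6); b=grid(crop(g,160,180,80,85,5),160,180,5)
b=cv2.copyMakeBorder(b,0,a.shape[0]-b.shape[0],0,0,cv2.BORDER_CONSTANT)
cv2.imwrite("pics/c1.png",np.hstack([a,b])[:600,:800])
a=grid(crop(f,320,140,80,115,5),320,140,5); b=grid(crop(g,310,130,130,115,3),310,130,3)
b=cv2.copyMakeBorder(b,0,a.shape[0]-b.shape[0],0,0,cv2.BORDER_CONSTANT)
cv2.imwrite("pics/c2.png",np.hstack([a,b])[:600,:800])
E
```

```text
(no output)
```

View pics/c1.png

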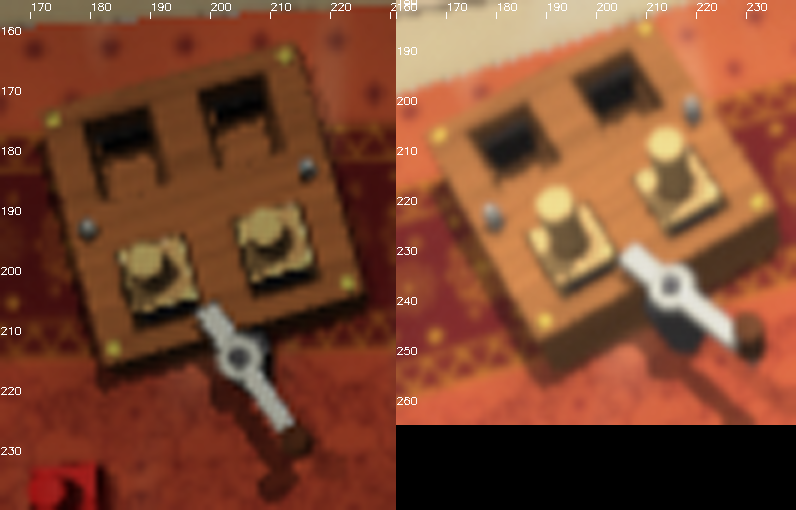

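View pics/c2.png

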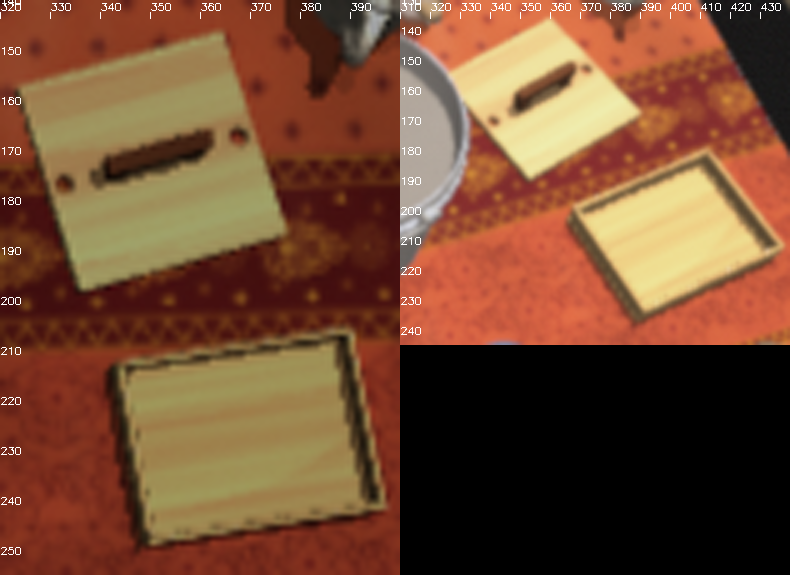

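```bash
cat > fit.py <<'E'
from h import *
from scipy.optimize import least_squares
f=cam("top"); g=cam("scene")
px=lambda P,u0,v0,s,ox=0:np.array([[u0+(x-ox+.5)/s-.5,v0+(y+.5)/s-.5] for x,y in P])
T=px([(53,121),(285,55),(347,283),(113,348),(87,225),(307,164),(145,260),(266,225),(240,357)],165,155,6)
S=px([(439,134),(645,28),(757,202),(545,321),(492,210),(692,104),(554,200),(666,140),(670,285)],160,180,5,396)
def w(p,M):
    c,s=np.cos(p[2]),np.sin(p[2]); M=np.array(M,float); return np.c_[p[0]+c*M[:,0]-s*M[:,1],p[1]+s*M[:,0]+c*M[:,1],M[:,2]]
def model(p):
    d=p[3]; return w(p,[(d,d,.056),(d,-d,.056),(-d,-d,.056),(-d,d,.056),(0,.066,.075),(0,-.066,.075),(-.035,.035,.112),(-.035,-.035,.112),(-.098,0,.075)])
r=lambda p:np.r_[(proj(f,model(p))-T).ravel(),(proj(g,model(p))-S).ravel()]
q=least_squares(r,[.5,.25,.2,.065]); print("case",q.x.round(4),"deg",np.degrees(q.x[2])); print(q.fun.reshape(2,-1,2).round(1).tolist())
# knob
kt=px([(295,438)],165,155,6)[0]; ks=px([(750,322)],160,180,5,396)[0]
print("knob",ray(f,*kt,.113),ray(g,*ks,.113),"axis",w(q.x,[(-.098,0,.067)]))
# cover: corners z=.008, tray rim z=.028
C=px([(18,87),(222,32),(288,234),(82,291)],320,140,5); CS=px([(447,78),(547,18),(641,113),(530,180)],310,130,3,400)
B=px([(112,365),(347,328),(386,507),(148,548)],320,140,5); BS=px([(571,210),(707,151),(782,246),(640,323)],310,130,3,400)
for n,P,Q,hx,hy,z in(("cover",C,CS,.078,.078,.008),("tray",B,BS,.065,.085,.028)):
    m=lambda p:w(p,[(hx,hy,z),(hx,-hy,z),(-hx,-hy,z),(-hx,hy,z)])
    q=least_squares(lambda p:np.r_[(proj(f,m(p))-P).ravel(),(proj(g,m(p))-Q).ravel()],[.5,-.2,.2]); print(n,q.x.round(4),np.degrees(q.x[2]),q.fun.reshape(2,-1,2).round(1).tolist())
print("jar",ray(f,471*.64,406*.64,.094),"pail",ray(f,435*.64,290*.64,.19))
E
python3 fit.py
```

```text
case [0.5498 0.2881 0.2463 0.07  ] deg 14.110249349335922
[[[0.6, -0.1], [0.4, 0.3], [0.5, 0.1], [0.5, 0.2], [0.1, 0.3], [0.4, 0.2], [0.3, 0.2], [0.2, 0.4], [0.4, 0.3]], [[-0.3, 0.0], [-0.3, -0.2], [-0.2, -0.2], [-0.5, -0.2], [-0.7, -0.5], [-0.6, -0.8], [-0.2, 0.3], [-0.4, 0.3], [0.1, 0.1]]]
knob [0.40522536 0.23156972 0.113     ] [0.40481691 0.22879708 0.113     ] axis [[0.45473801 0.26417554 0.067     ]]
cover [ 0.6009 -0.2569  0.2499] 14.315914216634178 [[[0.1, 0.7], [0.0, 0.2], [0.3, 0.2], [0.2, 0.7]], [[-1.7, -0.5], [0.8, -0.2], [-0.1, -0.2], [0.0, -0.7]]]
tray [ 0.3967 -0.3065  0.1316] 7.538417671941649 [[[-0.2, 0.7], [-0.0, 0.4], [-0.2, 1.0], [-0.4, 0.7]], [[-0.6, -0.1], [-0.9, -0.7], [0.4, 0.7], [1.0, -2.6]]]
jar [ 0.2905434  -0.05780003  0.094     ] pail [0.52766276 0.01496106 0.19      ]
```

```bash
python3 -m jog '[{"travel":[0,0,-0.2],"dr":[0,0,0]},{"travel":[0,0,-0.2],"dr":[0,0,0]},{"travel":[0.17,-0.11,0],"dr":[0,0,0]},{"travel":[0.17,-0.11,0],"dr":[0,0,0]},{"travel":[0.17,-0.11,0],"dr":[0,0,0]}]' 45 20
python3 -m jog '[{"travel":[0.17,-0.11,0],"dr":[0,0,0]},{"travel":[0.17,-0.11,0],"dr":[0,0,0]},{"travel":[0.17,-0.11,0],"dr":[0,0,0]},{"travel":[0.17,-0.11,0],"dr":[0,0,0]},{"travel":[0.17,-0.11,0],"dr":[0,0,0]}]'
python3 -m jog '[{"travel":[0.05,-0.2,0],"dr":[0,0,-0.05]},{"travel":[0.05,-0.2,0],"dr":[0,0,-0.05]},{"travel":[0.1,-0.2,0],"dr":[0,0,-0.05]},{"travel":[0.1,-0.15,0],"dr":[0,0,-0.05]},{"travel":[0,0,0],"dr":[0,0,0]}]'
python3 -c "
from h import *
delta([.405,.230,.18],54)"
```

```text
time: 0.92
position: [0.2554, -0.5218, 0.3147]
ee_rot: [0.993, 0.115, 0.0, 0.0]
wrist_force: [-0.2, -0.1, -0.1]
gripper_width: 0.5
gripper_force: 0.0
time: 1.55
position: [0.4306, -0.3392, 0.3147]
ee_rot: [0.993, 0.116, 0.0, 0.0]
wrist_force: [1.0, 0.3, -0.4]
gripper_width: 0.49
gripper_force: 0.0
time: 2.17
position: [0.4131, -0.1343, 0.3151]
ee_rot: [0.908, 0.42, 0.0, 0.001]
wrist_force: [-0.2, -0.6, -0.1]
gripper_width: 0.493
gripper_force: 0.0
t 2.17 pos [ 0.4131 -0.1343  0.3151] x-yaw 49.64 tilt [ 0.0007 -0.0009] F [-0.2 -0.6 -0.1]
travel [ 1.0896 -0.9691  0.539 ]
dr [ 0.0004  0.0001 -0.0242]
```

```bash
python3 -m jog '[{"travel":[0.15,-0.1,0],"dr":[0,0,0]},{"travel":[0.15,-0.12,0],"dr":[0,0,0]},{"travel":[0.15,-0.12,0],"dr":[0,0,0]},{"travel":[0.15,-0.12,0],"dr":[0,0,0]},{"travel":[0.15,-0.12,0],"dr":[0,0,0]}]' >/dev/null
python3 -m jog '[{"travel":[0.15,-0.13,0],"dr":[0,0,0]},{"travel":[0.15,-0.13,0],"dr":[0,0,0]},{"travel":[0.04,-0.13,0.2],"dr":[0,0,0]},{"travel":[0,0,0.2],"dr":[0,0,-0.024]},{"travel":[0,0,0],"dr":[0,0,0]}]'
python3 -c "
from h import *
delta([.405,.230,.083],54)
f=cam('top');g=cam('scene')
a=crop(f,150,170,80,90,5);b=crop(g,190,190,80,90,5);cv2.imwrite('pics/k1.png',np.hstack([a,b]))"
```

```text
time: 3.42
position: [0.4056, 0.2256, 0.2119]
ee_rot: [0.893, 0.45, -0.004, -0.001]
wrist_force: [-0.3, -0.4, 0.6]
gripper_width: 0.492
gripper_force: 0.0
t 3.42 pos [0.4056 0.2256 0.2119] x-yaw 53.51 tilt [-0.0069 -0.0023] F [-0.3 -0.4  0.6]
travel [ 0.0156 -0.0103  0.5155]
dr [-0.0014  0.0019 -0.0027]
```

View pics/k1.png

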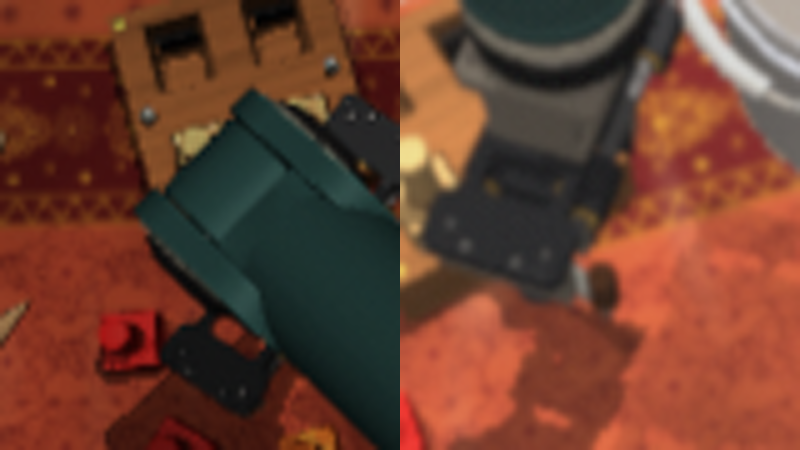

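The gripper hovers over the latch, with the knob at scene crop (602,285) just below and outside the fingers as expected from parallax. I descend and grip.

```bash
python3 -m jog '[{"travel":[0.015,-0.01,0.13],"dr":[0,0.002,-0.003]},{"travel":[0,0,0.13],"dr":[0,0,0]},{"travel":[0,0,0.13],"dr":[0,0,0]},{"travel":[0,0,0.12],"dr":[0,0,0]},{"travel":[0,0,0],"dr":[0,0,0]}]'
python3 -m jog '[{"travel":[0,0,0],"dr":[0,0,0]},{"travel":[0,0,0],"dr":[0,0,0]},{"travel":[0,0,0],"dr":[0,0,0]},{"travel":[0,0,0],"dr":[0,0,0]},{"travel":[0,0,0],"dr":[0,0,0]}]' 10 15
python3 -c "
from h import *
delta([.4547,.2642,.083])"
```

```text
time: 4.15
position: [0.4088, 0.2318, 0.0875]
ee_rot: [0.891, 0.454, 0.003, -0.001]
wrist_force: [0.4, -0.1, 1.3]
gripper_width: 0.491
gripper_force: 0.0
time: 4.78
position: [0.4078, 0.2326, 0.088]
ee_rot: [0.89, 0.455, 0.003, -0.001]
wrist_force: [-3.8, 0.2, 8.2]
gripper_width: 0.191
gripper_force: 15.0
t 4.78 pos [0.4078 0.2326 0.088 ] x-yaw 54.15 tilt [0.0043 0.0049] F [-3.8  0.2  8.2]
travel [0.2122 0.0782 0.0213]
```

```bash
python3 -m jog '[{"travel":[0,0,-0.01],"dr":[0,0,0]},{"travel":[-0.009,0.031,0],"dr":[0,0,-0.0444]},{"travel":[-0.009,0.031,0],"dr":[0,0,-0.0444]},{"travel":[-0.009,0.031,0],"dr":[0,0,-0.0444]},{"travel":[-0.009,0.031,0],"dr":[0,0,-0.0444]}]'
python3 -m jog '[{"travel":[-0.009,0.031,0],"dr":[0,0,-0.0444]},{"travel":[-0.009,0.031,0],"dr":[0,0,-0.0444]},{"travel":[-0.009,0.031,0],"dr":[0,0,-0.0444]},{"travel":[-0.009,0.031,0],"dr":[0,0,-0.0444]},{"travel":[0,0,0],"dr":[0,0,0]}]'
python3 -c "
from h import *
delta([.4547,.2642,.083])
s,p,R=pose();d=p-[.4547,.2642,0];print('ang',np.degrees(np.arctan2(d[1],d[0])),np.hypot(*d[:2]),s['gripper_width'])"
```

```text
time: 5.4
position: [0.4319, 0.2125, 0.0888]
ee_rot: [0.729, 0.684, 0.004, -0.002]
wrist_force: [1.6, 5.2, -13.4]
gripper_width: 0.192
gripper_force: 15.0
time: 6.02
position: [0.4636, 0.2083, 0.0888]
ee_rot: [0.514, 0.858, 0.004, -0.001]
wrist_force: [2.1, 5.1, -11.4]
gripper_width: 0.188
gripper_force: 15.0
t 6.03 pos [0.4636 0.2083 0.0888] x-yaw 118.09 tilt [0.0023 0.0082] F [  2.1   5.1 -11.4]
travel [0.2141 0.0738 0.025 ]
ang -80.95311985997839 0.05664931888708754 0.18757219370294512
```

```bash
python3 -m jog '[{"travel":[-0.007,0.024,0.006],"dr":[0,0,-0.033]},{"travel":[-0.006,0.018,0],"dr":[0,0,-0.025]},{"travel":[0,0,0],"dr":[0,0,0]},{"travel":[0,0,0],"dr":[0,0,0]}]'
python3 -c "
from h import *
delta([.4547,.2642,.083])
s,p,R=pose();d=p-[.4547,.2642,0];print('ang',np.degrees(np.arctan2(d[1],d[0])),np.hypot(*d[:2]),s['gripper_width'],s['ft_torque'])"
```

```text
time: 6.52
position: [0.4685, 0.2092, 0.088]
ee_rot: [0.434, 0.901, -0.001, -0.003]
wrist_force: [-15.7, -2.2, 12.3]
gripper_width: 0.19
gripper_force: 15.0
t 6.53 pos [0.4685 0.2092 0.088 ] x-yaw 128.52 tilt [-0.0059  0.0003] F [-15.7  -2.2  12.3]
travel [0.2065 0.0937 0.0204]
ang -75.86717425405014 0.05669408104774947 0.18969830527520484 [-0.50328653  3.4298189  -0.14346148]
```

```bash
python3 -m jog '[{"travel":[0.003,-0.01,0],"dr":[0,0,0]},{"travel":[0,0,0],"dr":[0,0,0]},{"travel":[0,0,0],"dr":[0,0,0]},{"travel":[0,0,-0.2],"dr":[0,0,0.03]},{"travel":[0,0,-0.25],"dr":[0,0,0.045]}]' 40 20
python3 -m jog '[{"travel":[0,0,0],"dr":[0,0,0.055]},{"travel":[0,0,0],"dr":[0,0,0]}]'
python3 -c "
from h import *
delta([.5244,.2456,.066],104.1)
f=cam('top');g=cam('scene')
a=crop(f,150,160,80,90,5);b=crop(g,150,170,80,90,5);cv2.imwrite('pics/k2.png',np.hstack([a,b]))"
```

```text
time: 7.15
position: [0.4712, 0.2078, 0.2011]
ee_rot: [0.539, 0.842, 0.002, -0.001]
wrist_force: [1.5, -0.5, 1.2]
gripper_width: 0.435
gripper_force: 0.0
time: 7.4
position: [0.4722, 0.2079, 0.2013]
ee_rot: [0.608, 0.794, 0.003, 0.001]
wrist_force: [-0.1, 0.6, -0.5]
gripper_width: 0.439
gripper_force: 0.0
t 7.4 pos [0.4722 0.2079 0.2013] x-yaw 105.17 tilt [0.0057 0.0042] F [-0.1  0.6 -0.5]
travel [0.0895 0.2373 0.5432]
dr [ 0.0021 -0.0008  0.0059]
```

View pics/k2.png

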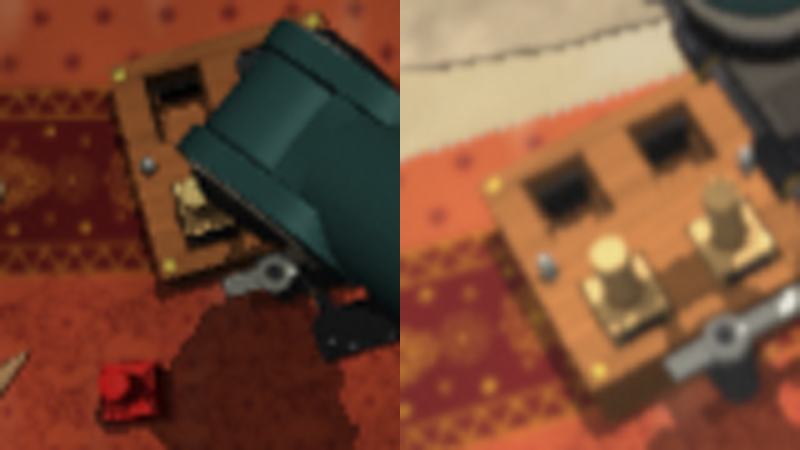

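The latch lever lies parallel to the case edge (crop px 670–800, 370–290), so it is open. Both stamps are still seated, with handles at crop (608,250) and (722,195). Next I grip stamp0.

```bash
python3 -m jog '[{"travel":[0.045,0.119,0],"dr":[0.002,-0.001,0.006]},{"travel":[0.045,0.119,0],"dr":[0,0,0]},{"travel":[0,0,0.1],"dr":[0,0,0]},{"travel":[0,0,0.1],"dr":[0,0,0]},{"travel":[0,0,0],"dr":[0,0,0]}]' 40
python3 -c "
from h import *
delta([.5244,.2456,.066],104.1)"
```

```text
time: 8.12
position: [0.5218, 0.2443, 0.1481]
ee_rot: [0.615, 0.789, -0.003, -0.002]
wrist_force: [-0.0, -0.4, 0.5]
gripper_width: 0.435
gripper_force: 0.0
t 8.12 pos [0.5218 0.2443 0.1481] x-yaw 104.16 tilt [-0.007  -0.0011] F [-0.  -0.4  0.5]
travel [0.0024 0.0136 0.3284]
dr [-0.0023 -0.0002  0.0004]
```

```bash
python3 -m jog '[{"travel":[0.002,0.013,0.08],"dr":[0,0,0]},{"travel":[0,0,0.08],"dr":[0,0,0]},{"travel":[0,0,0.08],"dr":[0,0,0]},{"travel":[0,0,0.08],"dr":[0,0,0]},{"travel":[0,0,0],"dr":[0,0,0]}]' 40 
python3 -m jog '[{"travel":[0,0,0],"dr":[0,0,0]},{"travel":[0,0,0],"dr":[0,0,0]},{"travel":[0,0,0],"dr":[0,0,0]},{"travel":[0,0,0],"dr":[0,0,0]}]' 12 50
python3 -m jog '[{"travel":[0,0,-0.015],"dr":[0,0,0.006]},{"travel":[0,0,-0.015],"dr":[0,0,-0.012]},{"travel":[0,0,-0.015],"dr":[0,0,0.012]},{"travel":[0,0,-0.015],"dr":[0,0,-0.012]},{"travel":[0,0,-0.01],"dr":[0,0,0.006]}]'
```

```text
time: 8.75
position: [0.5252, 0.2458, 0.0689]
ee_rot: [0.615, 0.788, -0.002, -0.002]
wrist_force: [-0.3, 0.5, -0.1]
gripper_width: 0.437
gripper_force: 0.0
time: 9.25
position: [0.5251, 0.2464, 0.0715]
ee_rot: [0.615, 0.788, -0.001, -0.001]
wrist_force: [-5.4, -2.1, 4.2]
gripper_width: 0.231
gripper_force: 50.0
time: 9.88
position: [0.5255, 0.2454, 0.0878]
ee_rot: [0.616, 0.788, -0.002, -0.001]
wrist_force: [-2.5, -1.3, -16.7]
gripper_width: 0.229
gripper_force: 50.0
```

```bash
python3 -m jog '[{"travel":[0,0,-0.02],"dr":[0,0,0.006]},{"travel":[0,0,-0.02],"dr":[0,0,-0.012]},{"travel":[0,0,-0.02],"dr":[0,0,0.012]},{"travel":[0,0,-0.02],"dr":[0,0,-0.012]},{"travel":[0,0,-0.02],"dr":[0,0,0.006]}]'
python3 -m jog '[{"travel":[0,0,-0.02],"dr":[0,0,0.006]},{"travel":[0,0,-0.02],"dr":[0,0,-0.012]},{"travel":[0,0,-0.02],"dr":[0,0,0.006]},{"travel":[0,0,-0.1],"dr":[0,0,0]},{"travel":[0,0,-0.15],"dr":[0,0,0]}]'
python3 -m jog '[{"travel":[0,0,-0.2],"dr":[0,0,0]},{"travel":[0,0,-0.2],"dr":[0,0,0]},{"travel":[0,0,-0.1],"dr":[0,0,0]},{"travel":[0,0,0],"dr":[0,0,0]}]'
python3 -c "
from h import *
c,s=np.cos(.1316),np.sin(.1316)
print([.3967-s*y for y in(.038,-.038)],[-.3065+c*y for y in(.038,-.038)])
delta([.3967+s*.038,-.3065-c*.038,.31],97.5)
f=cam('scene');cv2.imwrite('pics/s2.png',cv2.resize(f['image'],(800,600)))"
```

```text
time: 10.5
position: [0.5257, 0.2462, 0.1135]
ee_rot: [0.615, 0.788, -0.001, -0.001]
wrist_force: [-5.0, -1.9, -6.1]
gripper_width: 0.228
gripper_force: 50.0
time: 11.12
position: [0.5271, 0.2465, 0.1921]
ee_rot: [0.615, 0.788, 0.0, -0.001]
wrist_force: [0.4, -0.4, -0.9]
gripper_width: 0.228
gripper_force: 50.0
time: 11.62
position: [0.528, 0.2475, 0.3188]
ee_rot: [0.615, 0.788, 0.002, 0.001]
wrist_force: [0.2, 0.1, -1.3]
gripper_width: 0.228
gripper_force: 50.0
[np.float64(0.3917136219484395), np.float64(0.4016863780515605)] [np.float64(-0.26882857802090665), np.float64(-0.34417142197909334)]
t 11.62 pos [0.528  0.2475 0.3188] x-yaw 104.02 tilt [0.0045 0.0027] F [ 0.2  0.1 -1.3]
travel [-2.1736 -1.0639  0.0265]
dr [ 0.0016 -0.0006  0.0362]
```

View pics/s2.png

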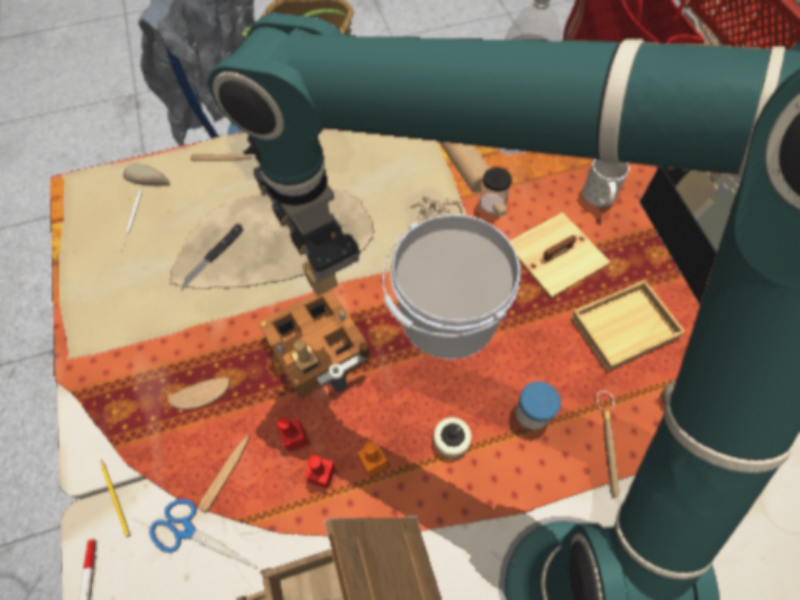

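Stamp0 hangs in the gripper at (320,270), its cutout is empty, and stamp1 is still in. I carry it over the pail.

```bash
for i in 1 2; do python3 -m jog '[{"travel":[-0.18,-0.088,0],"dr":[0,0,0]},{"travel":[-0.18,-0.088,0],"dr":[0,0,0]},{"travel":[-0.18,-0.088,0],"dr":[0,0,0]},{"travel":[-0.18,-0.088,0],"dr":[0,0,0]},{"travel":[-0.18,-0.088,0],"dr":[0,0,0]}]'; done
python3 -m jog '[{"travel":[-0.18,-0.088,0],"dr":[0,0,0]},{"travel":[-0.18,-0.088,0],"dr":[0,0,0.036]},{"travel":[0,0,0],"dr":[0,0,0]},{"travel":[0,0,0],"dr":[0,0,0]}]'
python3 -c "
from h import *
delta([.4017,-.3442,.069],97.5)"
```

```text
time: 12.3
position: [0.4735, -0.0006, 0.3144]
ee_rot: [0.616, 0.788, -0.001, -0.001]
wrist_force: [0.9, 0.0, -1.7]
gripper_width: 0.229
gripper_force: 50.0
time: 12.92
position: [0.4212, -0.2453, 0.3146]
ee_rot: [0.616, 0.788, -0.001, -0.001]
wrist_force: [0.7, -0.7, -1.9]
gripper_width: 0.228
gripper_force: 50.0
time: 13.42
position: [0.4014, -0.3406, 0.3146]
ee_rot: [0.659, 0.753, 0.0, -0.002]
wrist_force: [-0.3, 0.4, -1.0]
gripper_width: 0.225
gripper_force: 50.0
t 13.43 pos [ 0.4014 -0.3406  0.3146] x-yaw 97.62 tilt [-0.0025  0.0025] F [-0.3  0.4 -1. ]
travel [-0.0171  0.0013  0.9824]
dr [-0.0007 -0.0009  0.0007]
```

```bash
python3 -m jog '[{"travel":[-0.017,0,0.2],"dr":[0,0,0]},{"travel":[0,0,0.2],"dr":[0,0,0]},{"travel":[0,0,0.2],"dr":[0,0,0]},{"travel":[0,0,0.15],"dr":[0,0,0]},{"travel":[0,0,0.1],"dr":[0,0,0]}]'
python3 -m jog '[{"travel":[0,0,0.07],"dr":[0,0,0]},{"travel":[0,0,0.03],"dr":[0,0,0]},{"travel":[0,0,0.02],"dr":[0,0,0]},{"travel":[0,0,0.01],"dr":[0,0,0]},{"travel":[0,0,0],"dr":[0,0,0]}]'
```

```text
time: 14.05
position: [0.4017, -0.3433, 0.1015]
ee_rot: [0.658, 0.753, 0.0, -0.002]
wrist_force: [0.6, 0.6, -1.2]
gripper_width: 0.228
gripper_force: 50.0
time: 14.68
position: [0.4019, -0.346, 0.0712]
ee_rot: [0.659, 0.752, -0.0, -0.0]
wrist_force: [-0.2, -0.6, -0.5]
gripper_width: 0.228
gripper_force: 50.0
```

```bash
python3 -m jog '[{"travel":[0,0,0.01],"dr":[0,0,0]},{"travel":[0,0,0.01],"dr":[0,0,0]},{"travel":[0,0,0],"dr":[0,0,0]},{"travel":[0,0,0],"dr":[0,0,0]}]'
python3 -m jog '[{"travel":[0,0,0],"dr":[0,0,0]},{"travel":[0,0,0],"dr":[0,0,0]},{"travel":[0,0,0],"dr":[0,0,0]},{"travel":[0,0,-0.05],"dr":[0,0,0]},{"travel":[0,0,-0.1],"dr":[0,0,0]}]' 40 20
python3 -m jog '[{"travel":[0,0,-0.2],"dr":[0,0,0]},{"travel":[0,0,-0.2],"dr":[0,0,0]},{"travel":[0,0,-0.2],"dr":[0,0,0]},{"travel":[0,0,-0.2],"dr":[0,0,-0.036]},{"travel":[0,0,0],"dr":[0,0,0]}]'
python3 -c "
from h import *
delta([.508,.3138,.30],104.1)
f=cam('scene');g=cam('top');cv2.imwrite('pics/s3.png',np.hstack([crop(f,150,120,290,150,2),crop(g,330,195,70,75,2)[:300]] if 0 else [crop(f,150,120,290,150,2)]))"
```

```text
time: 15.18
position: [0.4019, -0.346, 0.0664]
ee_rot: [0.659, 0.752, -0.001, -0.0]
wrist_force: [-0.3, 0.2, 4.7]
gripper_width: 0.227
gripper_force: 50.0
time: 15.8
position: [0.4014, -0.3453, 0.1036]
ee_rot: [0.659, 0.752, -0.0, -0.002]
wrist_force: [0.1, 0.3, 0.3]
gripper_width: 0.436
gripper_force: 0.0
time: 16.42
position: [0.4041, -0.3465, 0.3077]
ee_rot: [0.615, 0.788, -0.001, 0.003]
wrist_force: [-0.5, 0.0, -0.5]
gripper_width: 0.437
gripper_force: 0.0
t 16.43 pos [ 0.4041 -0.3465  0.3077] x-yaw 104.06 tilt [ 0.0037 -0.0054] F [-0.5  0.  -0.5]
travel [2.4611 1.045  0.0182]
dr [ 0.0007  0.0019 -0.0002]
```

View pics/s3.png

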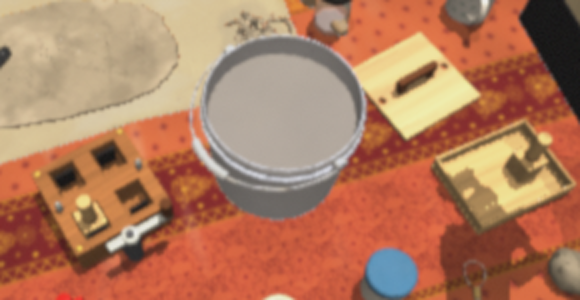

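Stamp0 stands in the tray at crop (535,155), stamp1 is still in the case at (84,205), and the cover is unmoved. I go back for stamp1.

```bash
for i in 1 2; do python3 -m jog '[{"travel":[0.19,0.08,0],"dr":[0,0,0]},{"travel":[0.19,0.08,0],"dr":[0,0,0]},{"travel":[0.19,0.08,0],"dr":[0,0,0]},{"travel":[0.19,0.08,0],"dr":[0,0,0]},{"travel":[0.19,0.08,0],"dr":[0,0,0]}]' >/dev/null; done
python3 -m jog '[{"travel":[0.19,0.08,0],"dr":[0,0,0]},{"travel":[0.19,0.08,0],"dr":[0,0,0]},{"travel":[0.17,0.08,0],"dr":[0,0,0]},{"travel":[0,0,0.2],"dr":[0,0,0]},{"travel":[0,0,0.2],"dr":[0,0,0]}]'
python3 -m jog '[{"travel":[0,0,0.15],"dr":[0,0,0]},{"travel":[0,0,0],"dr":[0,0,0]}]'
python3 -c "
from h import *
delta([.508,.3138,.068],104.1)"
```

```text
time: 18.4
position: [0.5044, 0.312, 0.2005]
ee_rot: [0.615, 0.789, -0.001, -0.001]
wrist_force: [0.9, -0.3, -0.8]
gripper_width: 0.436
gripper_force: 0.0
time: 18.65
position: [0.5032, 0.3098, 0.162]
ee_rot: [0.615, 0.788, -0.004, -0.002]
wrist_force: [0.1, -0.1, -0.3]
gripper_width: 0.439
gripper_force: 0.0
t 18.65 pos [0.5032 0.3098 0.162 ] x-yaw 104.07 tilt [-0.0089 -0.0035] F [ 0.1 -0.1 -0.3]
travel [0.0114 0.0263 0.3756]
dr [-0.003   0.0004 -0.0002]
```

```bash
python3 -m jog '[{"travel":[0.009,0.02,0.08],"dr":[0,0,0]},{"travel":[0,0,0.08],"dr":[0,0,0]},{"travel":[0,0,0.1],"dr":[0,0,0]},{"travel":[0,0,0.1],"dr":[0,0,0]},{"travel":[0,0,0],"dr":[0,0,0]}]' 40 
python3 -m jog '[{"travel":[0,0,0],"dr":[0,0,0]},{"travel":[0,0,0],"dr":[0,0,0]},{"travel":[0,0,0],"dr":[0,0,0]},{"travel":[0,0,0],"dr":[0,0,0]}]' 12 50
python3 -m jog '[{"travel":[0,0,-0.015],"dr":[0,0,0.006]},{"travel":[0,0,-0.015],"dr":[0,0,-0.012]},{"travel":[0,0,-0.015],"dr":[0,0,0.012]},{"travel":[0,0,-0.015],"dr":[0,0,-0.012]},{"travel":[0,0,-0.01],"dr":[0,0,0.006]}]'
```

```text
time: 19.27
position: [0.5087, 0.314, 0.074]
ee_rot: [0.615, 0.788, -0.002, -0.001]
wrist_force: [-0.6, -0.1, 0.1]
gripper_width: 0.439
gripper_force: 0.0
time: 19.77
position: [0.5079, 0.3149, 0.0769]
ee_rot: [0.615, 0.788, -0.001, -0.001]
wrist_force: [-5.0, -1.3, 5.1]
gripper_width: 0.225
gripper_force: 50.0
time: 20.4
position: [0.5084, 0.3136, 0.0925]
ee_rot: [0.615, 0.788, -0.002, -0.001]
wrist_force: [-5.1, -2.1, -18.3]
gripper_width: 0.23
gripper_force: 50.0
```

TCP–foot offset here is about 0.067.

```bash
python3 -m jog '[{"travel":[0,0,-0.02],"dr":[0,0,0.006]},{"travel":[0,0,-0.02],"dr":[0,0,-0.012]},{"travel":[0,0,-0.02],"dr":[0,0,0.012]},{"travel":[0,0,-0.02],"dr":[0,0,-0.012]},{"travel":[0,0,-0.02],"dr":[0,0,0.006]}]'
python3 -m jog '[{"travel":[0,0,-0.02],"dr":[0,0,0.006]},{"travel":[0,0,-0.02],"dr":[0,0,-0.012]},{"travel":[0,0,-0.02],"dr":[0,0,0.006]},{"travel":[0,0,-0.1],"dr":[0,0,0]},{"travel":[0,0,-0.15],"dr":[0,0,0]}]'
python3 -m jog '[{"travel":[0,0,-0.2],"dr":[0,0,0]},{"travel":[0,0,-0.2],"dr":[0,0,0]},{"travel":[0,0,-0.1],"dr":[0,0,0]},{"travel":[0,0,0],"dr":[0,0,0]}]'
python3 -c "
from h import *
delta([.3917,-.2670,.32],97.5)
f=cam('scene');cv2.imwrite('pics/s4.png',crop(f,150,120,290,150,2))"
```

```text
time: 21.02
position: [0.5088, 0.3139, 0.118]
ee_rot: [0.616, 0.788, -0.002, -0.001]
wrist_force: [-4.6, -1.6, -16.9]
gripper_width: 0.225
gripper_force: 50.0
time: 21.65
position: [0.5107, 0.315, 0.1973]
ee_rot: [0.616, 0.788, 0.0, -0.001]
wrist_force: [0.3, -0.3, -0.3]
gripper_width: 0.226
gripper_force: 50.0
time: 22.15
position: [0.5113, 0.316, 0.324]
ee_rot: [0.616, 0.788, 0.003, 0.001]
wrist_force: [0.3, 0.7, -2.0]
gripper_width: 0.227
gripper_force: 50.0
t 22.15 pos [0.5113 0.316  0.324 ] x-yaw 104.0 tilt [0.0043 0.0033] F [ 0.3  0.7 -2. ]
travel [-2.1472 -1.0285  0.0062]
dr [ 0.0015 -0.0008  0.0361]
```

View pics/s4.png

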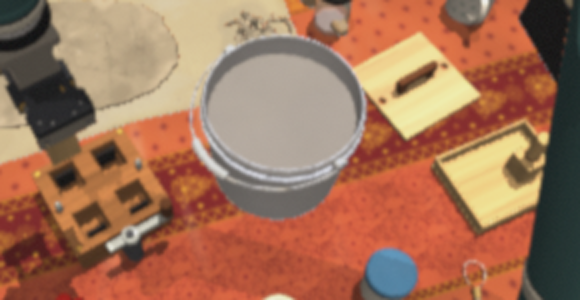

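All four cutouts are empty, stamp1 is in the gripper, and stamp0 stands in the tray at (520,165).

```bash
for i in 1 2; do python3 -m jog '[{"travel":[-0.18,-0.086,0],"dr":[0,0,0]},{"travel":[-0.18,-0.086,0],"dr":[0,0,0]},{"travel":[-0.18,-0.086,0],"dr":[0,0,0]},{"travel":[-0.18,-0.086,0],"dr":[0,0,0]},{"travel":[-0.18,-0.086,0],"dr":[0,0,0]}]' >/dev/null; done
python3 -m jog '[{"travel":[-0.18,-0.086,0],"dr":[0,0,0]},{"travel":[-0.17,-0.086,0],"dr":[0,0,0.036]},{"travel":[0,0,0.15],"dr":[0,0,0]},{"travel":[0,0,0.15],"dr":[0,0,0]},{"travel":[0,0,0],"dr":[0,0,0]}]'
python3 -c "
from h import *
delta([.3917,-.2670,.072],97.5)"
```

```text
time: 24.08
position: [0.3878, -0.268, 0.2429]
ee_rot: [0.659, 0.752, -0.0, -0.004]
wrist_force: [-0.2, -0.2, -0.8]
gripper_width: 0.224
gripper_force: 50.0
t 24.07 pos [ 0.3878 -0.268   0.2429] x-yaw 97.58 tilt [-0.0064  0.0055] F [-0.2 -0.2 -0.8]
travel [-0.0024  0.0197  0.6834]
dr [-0.0018 -0.002   0.0005]
```

```bash
python3 -m jog '[{"travel":[0,0.015,0.2],"dr":[0,0,0]},{"travel":[0,0,0.2],"dr":[0,0,0]},{"travel":[0,0,0.15],"dr":[0,0,0]},{"travel":[0,0,0.08],"dr":[0,0,0]},{"travel":[0,0,0.03],"dr":[0,0,0]}]'
python3 -m jog '[{"travel":[0,0,0.01],"dr":[0,0,0]},{"travel":[0,0,0.01],"dr":[0,0,0]},{"travel":[0,0,0],"dr":[0,0,0]},{"travel":[0,0,0],"dr":[0,0,0]}]'
```

```text
time: 24.7
position: [0.394, -0.2688, 0.0809]
ee_rot: [0.659, 0.752, -0.0, -0.001]
wrist_force: [0.6, 0.3, -0.8]
gripper_width: 0.222
gripper_force: 50.0
time: 25.2
position: [0.3937, -0.2689, 0.0763]
ee_rot: [0.659, 0.752, -0.0, -0.0]
wrist_force: [0.7, 0.0, -0.4]
gripper_width: 0.225
gripper_force: 50.0
```

```bash
python3 -m jog '[{"travel":[0,0,0.01],"dr":[0,0,0]},{"travel":[0,0,0.008],"dr":[0,0,0]},{"travel":[0,0,0],"dr":[0,0,0]},{"travel":[0,0,0],"dr":[0,0,0]}]'
```

```text
time: 25.7
position: [0.3937, -0.2687, 0.0718]
ee_rot: [0.659, 0.752, -0.001, -0.001]
wrist_force: [-1.2, 1.3, 4.9]
gripper_width: 0.225
gripper_force: 50.0
```

```bash
python3 -m jog '[{"travel":[0,0,0],"dr":[0,0,0]},{"travel":[0,0,0],"dr":[0,0,0]},{"travel":[0,0,0],"dr":[0,0,0]},{"travel":[0,0,-0.05],"dr":[0,0,0]},{"travel":[0,0,-0.1],"dr":[0,0,0]}]' 40 30
python3 -m jog '[{"travel":[0,0,-0.2],"dr":[0,0,0]},{"travel":[0,0,-0.2],"dr":[0,0,0]},{"travel":[0,0,-0.1],"dr":[0,0,0]},{"travel":[0,0,0],"dr":[0,0,-0.037]},{"travel":[0,0,0],"dr":[0,0,0]}]'
python3 -c "
from h import *
f=cam('scene');g=cam('top')
b=grid(crop(f,310,130,130,115,3),310,130,3);a=grid(crop(g,320,140,80,115,5),320,140,5)
b=cv2.copyMakeBorder(b,0,a.shape[0]-b.shape[0],0,0,cv2.BORDER_CONSTANT)
cv2.imwrite('pics/c3.png',np.hstack([a,b])[:600,:800])"
```

```text
time: 26.32
position: [0.3932, -0.2681, 0.1092]
ee_rot: [0.659, 0.752, -0.0, -0.002]
wrist_force: [1.1, -1.0, -0.3]
gripper_width: 0.436
gripper_force: 0.0
time: 26.95
position: [0.3937, -0.2687, 0.2346]
ee_rot: [0.615, 0.789, -0.001, -0.0]
wrist_force: [0.7, -0.0, -0.3]
gripper_width: 0.433
gripper_force: 0.0
```

View pics/c3.png

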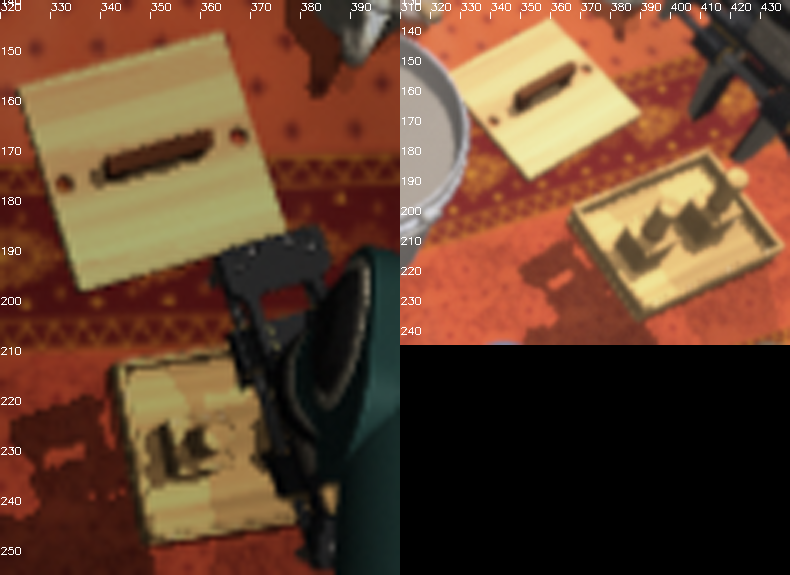

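Both stamps stand in the tray (scene crop (645,240) and (715,210)). The cover is unmoved, with its bar at top crop (158,152). Next I refine its pose from the hole positions.

```bash
python3 - <<'E'
from h import *
f=cam("top"); g=cam("scene")
P=lambda x,y,u0,v0,s,ox=0:(u0+(x-ox+.5)/s-.5,v0+(y+.5)/s-.5)
A=[ray(f,*P(x,y,320,140,5),.008) for x,y in((65,183),(239,136))]; B=[ray(g,*P(x,y,310,130,3,400),.008) for x,y in((494,121),(587,69))]
for H in(A,B): d=H[0]-H[1]; print((H[0]+H[1])/2,np.linalg.norm(d),np.degrees(np.arctan2(-d[0],d[1])))
# corners without hidden one
from scipy.optimize import least_squares
E
python3 -c "
from h import *
delta([.601,-.258,.15],104.2)"
```

```text
[ 0.60312677 -0.25626412  0.008     ] 0.13176639563115367 13.586302037368322
[ 0.60010759 -0.25772386  0.008     ] 0.1321097121041139 13.796166042991688
t 27.15 pos [ 0.3935 -0.2685  0.2336] x-yaw 104.15 tilt [-0.0021  0.0009] F [-0.7 -0.2  0.7]
travel [-0.1626  0.8155  0.3328]
dr [-0.0006 -0.0005 -0.0003]
```

```bash
python3 -m jog '[{"travel":[-0.032,0.165,0],"dr":[0,0,0]},{"travel":[-0.032,0.165,0],"dr":[0,0,0]},{"travel":[-0.032,0.165,0],"dr":[0,0,0]},{"travel":[-0.032,0.165,0],"dr":[0,0,0]},{"travel":[-0.032,0.165,0],"dr":[0,0,0]}]' 40
python3 -m jog '[{"travel":[0,0,0.2],"dr":[0,0,0]},{"travel":[0,0,0.2],"dr":[0,0,0]},{"travel":[0,0,0.15],"dr":[0,0,0]},{"travel":[0,0,0],"dr":[0,0,0]},{"travel":[0,0,0],"dr":[0,0,0]}]'
python3 -c "
from h import *
delta([.6013,-.257,.015],103.9)"
```

```text
time: 27.78
position: [0.6047, -0.2566, 0.2327]
ee_rot: [0.615, 0.789, -0.0, -0.001]
wrist_force: [1.0, 0.5, 0.8]
gripper_width: 0.436
gripper_force: 0.0
time: 28.4
position: [0.6043, -0.2566, 0.0973]
ee_rot: [0.614, 0.789, 0.0, -0.0]
wrist_force: [0.3, -0.6, 0.6]
gripper_width: 0.433
gripper_force: 0.0
t 28.4 pos [ 0.6043 -0.2566  0.0973] x-yaw 104.21 tilt [0.0001 0.0004] F [ 0.3 -0.6  0.6]
travel [ 0.0011 -0.0122  0.3293]
dr [ 0.0001 -0.0001  0.0017]
```

```bash
python3 -m jog '[{"travel":[0,-0.01,0.12],"dr":[0,0,0.001]},{"travel":[0,0,0.1],"dr":[0,0,0]},{"travel":[0,0,0.07],"dr":[0,0,0]},{"travel":[0,0,0.03],"dr":[0,0,0]},{"travel":[0,0,0],"dr":[0,0,0]}]' 40 50
python3 -m jog '[{"travel":[0,0,0],"dr":[0,0,0]},{"travel":[0,0,0],"dr":[0,0,0]},{"travel":[0,0,0],"dr":[0,0,0]},{"travel":[0,0,0],"dr":[0,0,0]},{"travel":[0,0,0],"dr":[0,0,0]}]' 5 50
python3 -c "
from h import *
delta([.6013,-.257,.015],103.9)"
```

```text
time: 29.02
position: [0.6008, -0.2571, 0.0158]
ee_rot: [0.615, 0.788, -0.0, -0.001]
wrist_force: [0.4, -0.8, 0.1]
gripper_width: 0.435
gripper_force: 0.0
time: 29.65
position: [0.6014, -0.2574, 0.0166]
ee_rot: [0.615, 0.788, -0.0, -0.0]
wrist_force: [0.8, 0.8, 3.2]
gripper_width: 0.147
gripper_force: 50.0
t 29.65 pos [ 0.6014 -0.2574  0.0166] x-yaw 104.03 tilt [-0.0003  0.0001] F [0.8 0.8 3.2]
travel [0.0016 0.0001 0.0065]
dr [-0.0001 -0.      0.0007]
```

```bash
python3 -m jog '[{"travel":[0,0,-0.05],"dr":[0,0,0]},{"travel":[0,0,-0.15],"dr":[0,0,0]},{"travel":[0,0,-0.2],"dr":[0,0,0]},{"travel":[0,0,-0.2],"dr":[0,0,0]},{"travel":[0,0,-0.2],"dr":[0,0,0]}]'
python3 -m jog '[{"travel":[0,0,-0.2],"dr":[0,0,0]},{"travel":[0,0,-0.15],"dr":[0,0,0]},{"travel":[0,0,0],"dr":[0,0,0]},{"travel":[0,0,0],"dr":[0,0,0]}]'
python3 -c "
from h import *
delta([.550,.2882,.15],104.1)
f=cam('scene');cv2.imwrite('pics/s5.png',crop(f,150,100,290,170,2))"
```

```text
time: 30.28
position: [0.6001, -0.2573, 0.2175]
ee_rot: [0.615, 0.788, -0.001, -0.001]
wrist_force: [-0.3, -0.5, -2.6]
gripper_width: 0.146
gripper_force: 50.0
time: 30.78
position: [0.6001, -0.2575, 0.302]
ee_rot: [0.615, 0.788, -0.001, -0.002]
wrist_force: [-0.7, -1.4, -2.0]
gripper_width: 0.147
gripper_force: 50.0
t 30.77 pos [ 0.6001 -0.2575  0.302 ] x-yaw 104.03 tilt [-0.0044  0.0007] F [-0.7 -1.4 -2. ]
travel [2.1651 0.3376 0.6103]
dr [-0.0013 -0.0006 -0.0004]
```

View pics/s5.png

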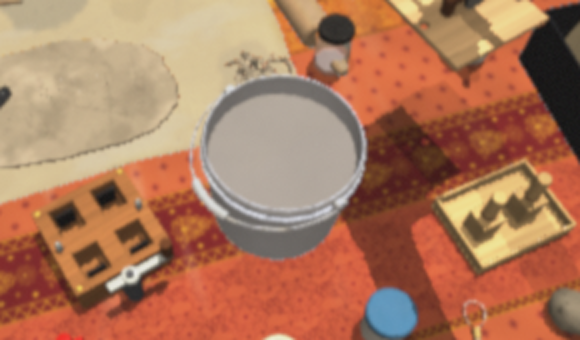

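The cover is lifted (crop (470,25)) and the case is clear with its latch still open. I carry it over.

```bash
for i in 1 2; do python3 -m jog '[{"travel":[0.18,0.028,0],"dr":[0,0,0]},{"travel":[0.18,0.028,0],"dr":[0,0,0]},{"travel":[0.18,0.028,0],"dr":[0,0,0]},{"travel":[0.18,0.028,0],"dr":[0,0,0]},{"travel":[0.18,0.028,0],"dr":[0,0,0]}]' >/dev/null; done
python3 -m jog '[{"travel":[0.18,0.028,0],"dr":[0,0,0]},{"travel":[0.16,0.03,0],"dr":[0,0,0]},{"travel":[0,0,0.2],"dr":[0,0,0]},{"travel":[0,0,0.2],"dr":[0,0,0]},{"travel":[0,0,0.15],"dr":[0,0,0]}]'
python3 -m jog '[{"travel":[0,0,0],"dr":[0,0,0]},{"travel":[0,0,0],"dr":[0,0,0]},{"travel":[0,0,0],"dr":[0,0,0]}]'
python3 -c "
from h import *
delta([.550,.2882,.10],104.1)"
```

```text
time: 32.7
position: [0.5515, 0.2809, 0.162]
ee_rot: [0.615, 0.788, -0.003, -0.002]
wrist_force: [1.0, -0.3, -2.6]
gripper_width: 0.147
gripper_force: 50.0
time: 33.08
position: [0.554, 0.2828, 0.1681]
ee_rot: [0.615, 0.788, 0.001, -0.0]
wrist_force: [0.8, -0.2, -2.5]
gripper_width: 0.149
gripper_force: 50.0
t 33.08 pos [0.554  0.2828 0.1681] x-yaw 104.03 tilt [0.0009 0.0018] F [ 0.8 -0.2 -2.5]
travel [ 0.0244 -0.0107  0.2725]
dr [ 0.0004 -0.0005 -0.0004]
```

```bash
python3 -m jog '[{"travel":[0.02,-0.008,0.1],"dr":[0,0,0]},{"travel":[0,0,0.1],"dr":[0,0,0]},{"travel":[0,0,0.06],"dr":[0,0,0]},{"travel":[0,0,0],"dr":[0,0,0]},{"travel":[0,0,0],"dr":[0,0,0]}]'
python3 -c "
from h import *
delta([.5507,.2881,.090],104.1)"
```

```text
time: 33.7
position: [0.5506, 0.2871, 0.1025]
ee_rot: [0.615, 0.788, 0.001, -0.0]
wrist_force: [0.3, -0.1, -2.3]
gripper_width: 0.151
gripper_force: 50.0
t 33.7 pos [0.5506 0.2871 0.1025] x-yaw 104.03 tilt [-0.      0.0015] F [ 0.3 -0.1 -2.3]
travel [0.0038 0.0012 0.0501]
dr [ 0.0001 -0.0005 -0.0004]
```

```bash
python3 -m jog '[{"travel":[0.004,0.001,0.02],"dr":[0,0,0]},{"travel":[0,0,0.02],"dr":[0,0,0]},{"travel":[0,0,0.02],"dr":[0,0,0]},{"travel":[0,0,0],"dr":[0,0,0]},{"travel":[0,0,0],"dr":[0,0,0]}]'
python3 -c "
from h import *
delta([.5507,.2881,.072],104.1)
print(bot.observe()['ft_torque'])
f=cam('scene');cv2.imwrite('pics/s6.png',crop(f,150,150,130,120,5))"
```

```text
time: 34.33
position: [0.55, 0.2877, 0.0863]
ee_rot: [0.615, 0.788, -0.0, -0.001]
wrist_force: [0.6, 0.6, -1.4]
gripper_width: 0.145
gripper_force: 50.0
t 34.33 pos [0.55   0.2877 0.0863] x-yaw 104.04 tilt [-0.0016  0.0006] F [ 0.6  0.6 -1.4]
travel [0.001  0.0034 0.0573]
dr [-0.0005 -0.0003 -0.0004]
[-0.05715127 -0.07078445  0.0393033 ]
```

View pics/s6.png

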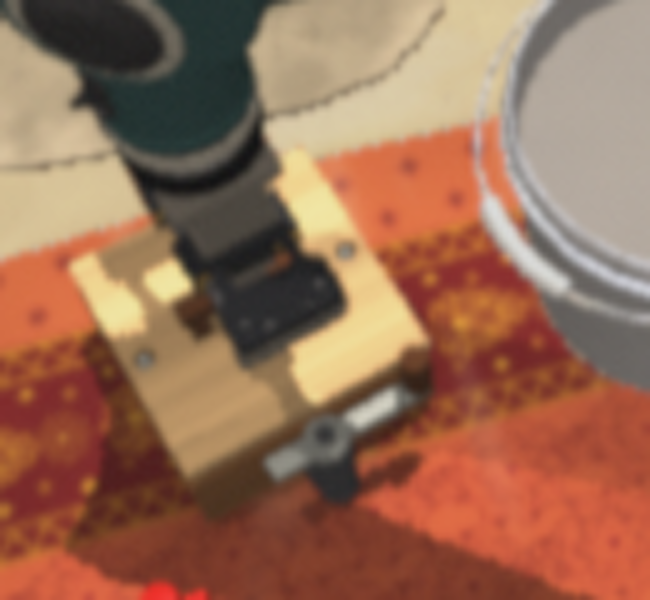

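Both pin tips show through the holes at (145,357) and (346,250), and there is no contact force. I continue down.

```bash
python3 -m jog '[{"travel":[0,0.002,0.02],"dr":[0,0,0]},{"travel":[0,0,0.015],"dr":[0,0,0]},{"travel":[0,0,0.01],"dr":[0,0,0]},{"travel":[0,0,0],"dr":[0,0,0]},{"travel":[0,0,0],"dr":[0,0,0]}]'
python3 -m jog '[{"travel":[0,0,0.01],"dr":[0,0,0]},{"travel":[0,0,0.005],"dr":[0,0,0]},{"travel":[0,0,0],"dr":[0,0,0]},{"travel":[0,0,0],"dr":[0,0,0]}]'
```

```text
time: 35.0
position: [0.5504, 0.2878, 0.0751]
ee_rot: [0.615, 0.788, -0.0, -0.001]
wrist_force: [-0.0, -0.5, -2.0]
gripper_width: 0.146
gripper_force: 50.0
time: 35.5
position: [0.5506, 0.2878, 0.0726]
ee_rot: [0.615, 0.788, -0.0, -0.0]
wrist_force: [-2.9, -1.8, 6.2]
gripper_width: 0.144
gripper_force: 50.0
```

The cover is home: TCP is at 0.0726, as predicted, and the case pushes back. I release and go to the knob.

```bash
python3 -m jog '[{"travel":[0,0,0],"dr":[0,0,0]},{"travel":[0,0,0],"dr":[0,0,0]},{"travel":[0,0,0],"dr":[0,0,0]},{"travel":[0,0,-0.1],"dr":[0,0,0]},{"travel":[0,0,-0.2],"dr":[0,0,0]}]' 45 20
python3 -m jog '[{"travel":[0,0,-0.25],"dr":[0,0,-0.05]},{"travel":[0,0,0],"dr":[0,0,-0.05]},{"travel":[0,0,0],"dr":[0,0,0]}]'
python3 -c "
from h import *
delta([.4693,.206,.15],124)
f=cam('scene');cv2.imwrite('pics/s7.png',crop(f,150,150,130,120,5))"
```

```text
time: 36.12
position: [0.5494, 0.2867, 0.1451]
ee_rot: [0.615, 0.788, -0.002, -0.002]
wrist_force: [0.7, -0.9, 0.6]
gripper_width: 0.491
gripper_force: 0.0
time: 36.5
position: [0.5508, 0.2874, 0.2089]
ee_rot: [0.485, 0.874, -0.0, -0.001]
wrist_force: [-0.1, -0.3, -0.5]
gripper_width: 0.49
gripper_force: 0.0
t 36.5 pos [0.5508 0.2874 0.2089] x-yaw 121.92 tilt [-0.0014  0.0007] F [-0.1 -0.3 -0.5]
travel [-0.1044 -0.4485  0.236 ]
dr [-0.0003 -0.0004 -0.0116]
```

View pics/s7.png

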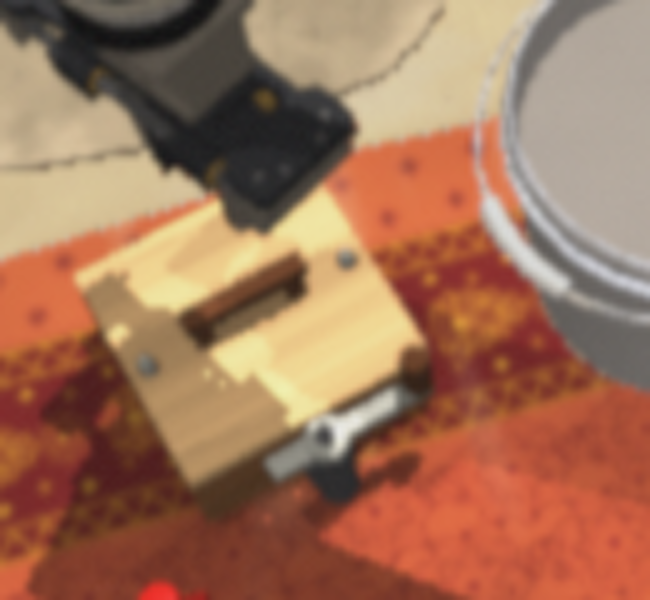

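The cover lies flat on the case with pins through both holes, and the knob is at (412,365).

```bash
python3 -m jog '[{"travel":[-0.035,-0.15,0],"dr":[0,0,0]},{"travel":[-0.035,-0.15,0],"dr":[0,0,0]},{"travel":[-0.035,-0.15,0],"dr":[0,0,-0.011]},{"travel":[0,0,0.12],"dr":[0,0,0]},{"travel":[0,0,0],"dr":[0,0,0]}]'
python3 -c "
from h import *
delta([.4693,.206,.09],124)"
```

```text
time: 37.17
position: [0.4677, 0.2042, 0.1769]
ee_rot: [0.471, 0.882, -0.002, -0.002]
wrist_force: [0.8, -0.3, 0.6]
gripper_width: 0.487
gripper_force: 0.0
t 37.17 pos [0.4677 0.2042 0.1769] x-yaw 123.86 tilt [-0.006  -0.0015] F [ 0.8 -0.3  0.6]
travel [0.0017 0.0113 0.3477]
dr [-0.0018 -0.0007 -0.0008]
```

```bash
python3 -m jog '[{"travel":[0.004,0.005,0.12],"dr":[0,0,0]},{"travel":[0,0,0.12],"dr":[0,0,0]},{"travel":[0,0,0.09],"dr":[0,0,0]},{"travel":[0,0,0],"dr":[0,0,0]},{"travel":[0,0,0],"dr":[0,0,0]}]'
python3 -m jog '[{"travel":[0,0,0],"dr":[0,0,0]},{"travel":[0,0,0],"dr":[0,0,0]},{"travel":[0,0,0],"dr":[0,0,0]},{"travel":[0,0,0],"dr":[0,0,0]},{"travel":[0,0,0],"dr":[0,0,0]}]' 10 15
python3 -c "
from h import *
delta([.4554,.2644,.083])
s,p,R=pose();d=p-[.4554,.2644,0];print('ang',np.degrees(np.arctan2(d[1],d[0])),np.hypot(*d[:2]),s['gripper_width'])"
```

```text
time: 37.8
position: [0.47, 0.208, 0.0972]
ee_rot: [0.469, 0.883, 0.0, -0.001]
wrist_force: [0.2, -0.0, 1.2]
gripper_width: 0.491
gripper_force: 0.0
time: 38.42
position: [0.4697, 0.2072, 0.0967]
ee_rot: [0.469, 0.883, -0.0, -0.001]
wrist_force: [-0.4, -0.6, 3.7]
gripper_width: 0.187
gripper_force: 15.0
t 38.42 pos [0.4697 0.2072 0.0967] x-yaw 124.0 tilt [-0.0011  0.0002] F [-0.4 -0.6  3.7]
travel [0.2217 0.0804 0.0549]
ang -75.91809385021874 0.058951074368628634 0.18711084202393644
```

```bash
for i in 1 2; do python3 -m jog '[{"travel":[0.0134,-0.03,0],"dr":[0,0,0.0444]},{"travel":[0.0134,-0.03,0],"dr":[0,0,0.0444]},{"travel":[0.0134,-0.03,0],"dr":[0,0,0.0444]},{"travel":[0.0134,-0.03,0],"dr":[0,0,0.0444]},{"travel":[0.0134,-0.03,0],"dr":[0,0,0.0444]}]'; done
python3 -m jog '[{"travel":[0,0,0],"dr":[0,0,0]},{"travel":[0,0,0],"dr":[0,0,0]}]'
python3 -c "
from h import *
s,p,R=pose();d=p-[.4554,.2644,0];print('ang',np.degrees(np.arctan2(d[1],d[0])),np.hypot(*d[:2]),s['gripper_width'])
delta([.4554,.2644,.083])"
```

```text
time: 39.05
position: [0.4296, 0.2111, 0.0967]
ee_rot: [0.744, 0.668, -0.0, -0.0]
wrist_force: [0.4, -0.4, 2.4]
gripper_width: 0.188
gripper_force: 15.0
time: 39.67
position: [0.4007, 0.2401, 0.0967]
ee_rot: [0.928, 0.373, -0.001, 0.0]
wrist_force: [-1.5, -2.0, 4.6]
gripper_width: 0.189
gripper_force: 15.0
time: 39.92
position: [0.4005, 0.2408, 0.0966]
ee_rot: [0.926, 0.377, -0.001, -0.001]
wrist_force: [-4.5, -0.1, 6.7]
gripper_width: 0.187
gripper_force: 15.0
ang -156.70564397160513 0.05979124694190176 0.18747620446533195
t 39.92 pos [0.4005 0.2408 0.0966] x-yaw 44.29 tilt [-0.003   0.0002] F [-4.5 -0.1  6.7]
travel [0.2234 0.0858 0.0539]
```

Turned 81° so far, with about 9° left plus a slight overpush.

```bash
python3 -m jog '[{"travel":[0.0134,-0.03,0],"dr":[0,0,0.0444]},{"travel":[0.01,-0.022,0],"dr":[0,0,0.03]},{"travel":[0.003,-0.008,0],"dr":[0,0,0]},{"travel":[0,0,0],"dr":[0,0,0]},{"travel":[0,0,0],"dr":[0,0,0]}]'
python3 -c "
from h import *
s,p,R=pose();d=p-[.4554,.2644,0];print('ang',np.degrees(np.arctan2(d[1],d[0])),np.hypot(*d[:2]),s['gripper_width'])
delta([.4554,.2644,.083])"
```

```text
time: 40.55
position: [0.3973, 0.2512, 0.0964]
ee_rot: [0.964, 0.265, -0.003, 0.003]
wrist_force: [-1.3, -11.8, 12.1]
gripper_width: 0.185
gripper_force: 15.0
ang -167.24920856570364 0.059601875810751506 0.18489678010074087
t 40.55 pos [0.3973 0.2512 0.0964] x-yaw 30.72 tilt [-0.0033 -0.008 ] F [ -1.3 -11.8  12.1]
travel [0.2271 0.0733 0.0524]
```

The latch is at its closed stop: 12 N reaction, angle −167° against about −166° expected. I release, retreat and check.

```bash
python3 -m jog '[{"travel":[-0.002,0.006,0],"dr":[0,0,0]},{"travel":[0,0,0],"dr":[0,0,0]},{"travel":[0,0,0],"dr":[0,0,0]},{"travel":[0,0,0],"dr":[0,0,0]},{"travel":[0,0,-0.1],"dr":[0,0,0]}]' 50 15
python3 -m jog '[{"travel":[0,0,-0.2],"dr":[0,0,0]},{"travel":[0,0,-0.2],"dr":[0,0,0]},{"travel":[0,0,-0.2],"dr":[0,0,0]},{"travel":[0,0,-0.2],"dr":[0,0,0]},{"travel":[0,0,-0.1],"dr":[0,0,0]}]'
python3 -c "
from h import *
f=cam('scene');cv2.imwrite('pics/s8.png',crop(f,150,110,290,200,2))
w=lambda a:np.c_[.4554+.06*np.cos(a),.2644+.06*np.sin(a),.113]
delta([.4554,.2644,.083])"
```

```text
time: 41.18
position: [0.3961, 0.2542, 0.1205]
ee_rot: [0.964, 0.265, -0.003, -0.0]
wrist_force: [-0.6, -0.6, 0.0]
gripper_width: 0.542
gripper_force: 0.0
time: 41.8
position: [0.3982, 0.2554, 0.3494]
ee_rot: [0.964, 0.265, 0.001, -0.001]
wrist_force: [-0.4, -0.5, -0.5]
gripper_width: 0.541
gripper_force: 0.0
t 41.85 pos [0.3992 0.2561 0.3515] x-yaw 30.74 tilt [0.0053 0.0033] F [0.1 0.8 2.4]
travel [0.2036 0.0866 1.0751]
```

View pics/s8.png

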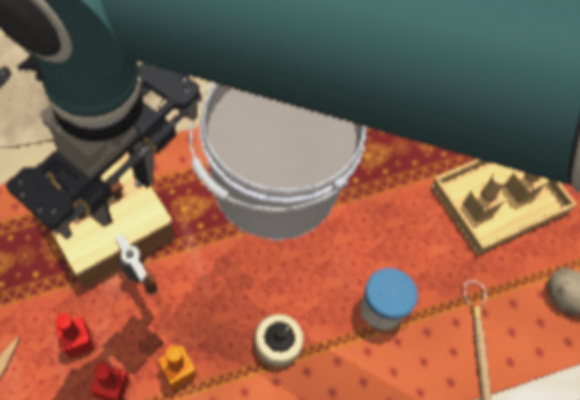

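The tongue lies over the cover (120,240), the lever points to the near side with the knob at (151,285), and both stamps are in the tray. Handing in.

```bash
python3 -c "
from rig import bot
print(bot.finish_job())"
```

```text
the job is handed in; nothing more can be done
None
```

Job handed in at about 42 s: both stamps present (stamp0 and stamp1) stand in the tray, the cover lies flush over the pins, the latch is turned to its closed stop over it, and I did not touch the jar or the rib.

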